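# Put the dictionary away in the desk cupboard and snap its door shut

### The job

Pull the door of the low white desk cupboard wide open by its handle, slide the dictionary that lies flat in front of it across the desk into the cupboard, and push the door fully shut so that its roller catch snaps and keeps it closed. Press only as hard as the catch needs, without ramming the door, and leave the other things on the desk and on the cupboard where they are.

Things in the scene. Friction and masses are not known exactly. Their poses are not given: they have to be found in the camera images.
- cupboard: Low white cupboard fixed to the desk, 260 wide, 210 deep, 105 high, with no bottom: things slide in over the desk top. Origin on the desk under the carcass's centre (door not counted); x points from the open front to the back, y along the width. Front plane at x = -105; inside y -115 to 115, 93 high, back wall at x = 93. A mug and a notepad stand on its top, away from the door.
- door (a joint): Angle of the white door, rad: 0 shut, grows as it opens, to 1.6 at most. Vertical hinge (two steel knuckles) at the cupboard's front, x = -105, y = -130; the free edge is at +y when shut and swings out to -x. Door 260 wide, 6 to 103 above the desk, 14 thick, lying over the carcass front. A stiff hinge (0.06 N m) leaves it where it is let go. Shut means under 0.012 rad. Do not load it with more than 30 N.
- striker (a point): Steel striker on the door's inner face, 225 from the hinge; it snaps under a sprung roller in the carcass. It reaches 28 inwards, 60 to 75 above the desk (above the book). Closing: resistance starts at about 0.07 rad, the crest is at about 0.025 rad, then the door is drawn in; stopped before, it stays ajar. Pushing or pulling through the catch takes about 10 to 15 N at the handle.
- door_hinge (a point): Point on the hinge axis of the door, 50 above the desk, in the plane of the door's inner face.
- handle (a point): Middle of the door's steel bow handle: a level round bar 10 thick, 110 long, parallel to the door, 75 above the desk, 160 from the hinge, 69 out from the door's inner face. Between bar and door is a gap 50 by 100, open from above, into which closed fingers can be lowered. Axes as the door's: x from the bar to the door, y along the bar away from the hinge.
- book_center (a point): Centre of the dictionary, half-way up: a dark blue hardback lying flat on the desk, 160 long (its x axis) by 110 wide (y) by 55 thick, about 0.5 kg, loose. It lies in front of the cupboard, its x axis roughly towards the cupboard.
- mug: White mug, 80 across, 90 high, on the cupboard's top; a bystander. Origin under its centre.
- notepad: Notepad, 150 by 105 by 14, on the cupboard's top; a bystander. Origin under its centre.
- stapler: Black stapler, 140 by 36 by 46, beyond and to the right of the dictionary; a bystander. Origin under its centre.
- glasses_case: Brown spectacle case, 160 by 60 by 40, to the right of the dictionary, behind it as seen from the cupboard; a bystander. Origin under its centre.
Mind the look-alikes: they are no part of the job. What is shaped like the part that bears book_center but green is not meant.

How it is judged (in metres and radians):
On the way, in this order (a step that is already met when the one before it is completed fails the run):
1. the door is pulled wide open (beyond 1.0 rad) (value of joint door above 1 rad), for 0.2 s.
2. the dictionary has been slid into the cupboard's opening (its centre no more than 70 mm in front of the cupboard's middle) (x of book_center in the frame of cupboard above -0.07 m and y of book_center in the frame of cupboard between -0.065 and 0.065 m), for 0.2 s.
3. the door is snapped shut (under 0.012 rad) (value of joint door below 0.012 rad), for 0.2 s.
At the end, for the whole second after the job is handed in: The door is shut in its catch (under 0.012 rad) and let go, the dictionary lies flat and at rest inside the cupboard (its centre within 35 mm of the cupboard's middle in depth and 65 mm across), and each bystander is within 30 mm of where it was (value of joint door below 0.012 rad and x of book_center in the frame of cupboard between -0.035 and 0.03 m and y of book_center in the frame of cupboard between -0.065 and 0.065 m and angle between book_center's own z axis and vertical below 0.1 rad and linear speed of book below 0.02 m/s and distance of each of mug, stapler, glasses_case, notepad from where it was at the start of the episode below 0.03 m); the robot touches nothing.
It fails at once if the door is rammed or forced: more than 30 N between the robot and the door (contact force between the arm and door above 30 N).
It fails at once if the gripper presses on the door with more than 30 N (contact force between the fingers and door above 30 N).
It fails at once if a bystander is moved by more than 50 mm or tipped over (distance of any of mug, stapler, glasses_case, notepad from where it was at the start of the episode above 0.05 m or angle between any of mug, stapler, glasses_case, notepad's own z axis and vertical above 0.5 rad).
It also fails if it takes over 72 s, if anything falls off the work surface, if the arm or the gripper's body presses on something with over 40 N, if the wrist force passes 120 N, or if a joint passes its speed limit or range.

### The arm

A 6-joint arm with a two-finger parallel gripper is mounted at the origin on the work surface. World frame = base frame: x ahead of the robot, y to its left, z up, the work surface at z = 0. Lengths are in mm, angles in rad, forces in N, time in s.
With the tool pointing down it reaches from about 350 to 775 mm from the base axis. Payload 7.3 kg.
Tool frame: the origin (TCP) lies at the very end of the fingers, on their centre line; the grasp point (between the pads) lies 19 mm behind it; z points along the fingers, y is the line along which they close (so a half turn about z gives the same grasp; the last joint's range is limited). The gripper opens to 92 mm and grips with 3 to 60 N. Pads are 19 mm wide; open, the fingers measure 130 mm over their backs; the gripper's body (75 mm by 190 mm) begins 47 mm behind the grasp point.
Start: joints at [1.153, 0.342, 1.524, -0, 1.275, -0.146], TCP at [140.929, 505.751, 226.741] pointing down, gripper open.
Joint ranges: [-2.53, 2.53], [-0.77, 2.02], [0.04, 2.7], [-1, 4.14], [0.28, 2.66], [-3.11, 3.11]. Speed limits (rad/s): [2.57, 2.57, 3.14, 3.14, 3.14, 3.14].

### API

Orientations are given as [roll, pitch, yaw] about the fixed x, y, z axes, in that order (R = Rz(yaw) Ry(pitch) Rx(roll)).
In Python, from plant import get_obs, capture, close_job gives the robot as it stands. The module is installed in compiled form; this text tells all that it offers.
- The arm moves only by the shell command python3 -m handwheel 'ROWS'. ROWS is JSON, a list of rows, each a list of 3 entries, a list of its own where there are three numbers: the turn, a rotation vector about the tool's x, y, z in degrees, then the shift along the tool's x, y, z in m, then the opening, from 0 (shut) to 1 (fully open). A call has 1 to 12 rows; each row is the pose to reach, as a shift and turn from the pose commanded when the call began, along the tool's axes at that moment; what a row does not reach only later rows make up. A row lasts 1/10 s, in which the tool goes at most 50 mm and 8.59 degrees, less where a joint would pass 70% of its speed; a pose out of reach is approached as far as the arm can. A call with a gripper value outside its range is refused whole. The fingers move at their own pace and stop on an object; the grip force is fixed at half the most. Time passes only in rows, so rows that repeat a pose let the fingers close. It gives the time, the measured TCP pose, the force, the opening and the grip force at its end, in the units of the state.
- get_obs(): the state, without advancing time (a new reading comes with each control period).
- capture(name): name is "scene" or "top" or "wrist"; returns a dict with "image" (420x560x3 uint8, red, green, blue), "depth" (420x560 float32, mm along the optical axis (not along the pixel's ray), 0 where there is no reading), "fx", "fy", "cx", "cy" (pixels), "camera_from_world" (4x4, takes a point from world to camera coordinates). Camera axes: x right, y down, z forward; pixel columns grow to the right and rows downward; lengths in mm; the calibration is good to about 2 mm. A picture is of the moment at which its call begins.
- close_job(): hands the job in; it is judged then, once.
The state is a dict: "time": time; "joint_positions": joint angles; "dq": joint speeds; "tau": joint torques, N m; "tool_pos": TCP position; "tcp_rot": TCP orientation; "contact_force": force on the tool from outside, world axes, zero at the start; "moment": the same for the moment, N m; "grip_width": finger opening in mm; "finger_force": force on a finger pad.
Only numpy, scipy, OpenCV 4.12 (cv2) and the standard library are available. Lean on these libraries where they do the work, as an engineer would, in place of code of your own. Each camera call takes 0.05 s, during which the arm holds its last target. There are 200 camera calls.

## Working session

There is one attempt and no reset: what is moved stays moved. The work goes in short steps, Python scripts to look and compute and a shell command to move; the robot and the scene stay as the last step left them, time stands still between calls to the robot, and variables do not carry over. Pictures are saved under pics/ and viewed, at most 10 in all, crops included, and the job is handed in when it is done.

```bash
mkdir -p pics
python3 - <<'E'
from plant import *
import cv2,numpy as np
o=get_obs();print(o)
for n in("scene","top"):
    c=capture(n);cv2.imwrite(f"pics/{n}0.png",c["image"][...,::-1]);np.savez(f"{n}0.npz",**c)
    T=c["camera_from_world"];print(n,c["fx"],c["cx"],c["cy"],np.round(T,3).tolist())
E
```

```text
{'time': 0.0, 'joint_positions': array([ 1.15299664e+00,  3.42723072e-01,  1.52503888e+00,  8.00804577e-06,
        1.27532478e+00, -1.45974874e-01]), 'dq': array([ 9.71077196e-04,  6.59986876e-05, -6.76391482e-04, -5.08311387e-04,
       -1.78760584e-03, -2.08233923e-03]), 'tau': array([-3.22674678e-04, -4.31245780e+01, -2.44219530e+01,  7.17312307e-02,
        5.60596841e-02, -1.43399507e-04]), 'tool_pos': array([140.75889431, 505.36934507, 226.03711895]), 'tcp_rot': array([-3.14011558e+00, -2.24900446e-04,  2.86976534e+00]), 'contact_force': array([ 0.58568172, -0.12424444,  1.4662941 ]), 'moment': array([ 0.01103932, -0.01765732,  0.00836762]), 'finger_force': 0.0, 'grip_width': 92.01728344013394}
scene 386.8491532264647 277.23513963127357 210.4855565617358 [[0.659, 0.752, 0.017, -341.9], [0.404, -0.334, -0.852, -151.917], [-0.635, 0.568, -0.524, 1568.563], [0.0, 0.0, 0.0, 1.0]]
top 396.0140530522159 282.36837834403696 204.720573432019 [[-0.022, -1.0, -0.009, -19.615], [-0.998, 0.023, -0.062, 562.126], [0.062, 0.008, -0.998, 1035.37], [0.0, 0.0, 0.0, 1.0]]
```

View pics/scene0.png

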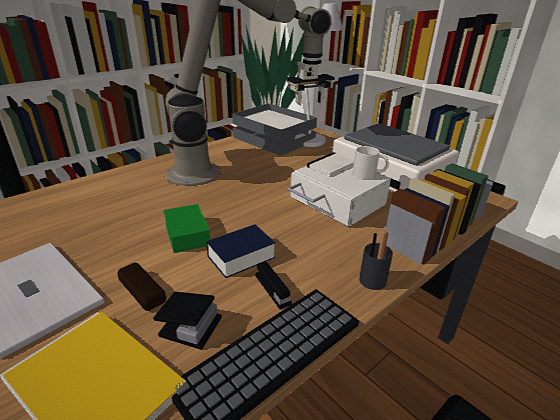

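View pics/top0.png

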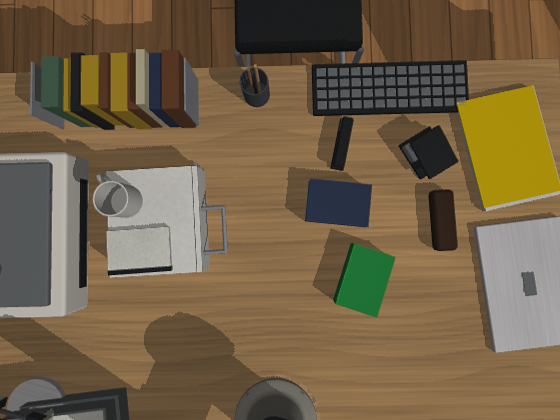

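Top view: the cupboard is at about (155,220), with its front facing right (world -y) and the handle bar at (224,230). The hinge is at the top right corner, about (203,165).
Candidates for the dictionary:
- dark blue book (339,203)
- green book (365,280), the look-alike
- black punch (430,152)

I choose the dark blue one. The stapler is at (342,143) and the spectacle case at (443,220).

```bash
cat > h.py <<'E'
import cv2,numpy as np
def load(f): return dict(np.load(f))
def world(c):
    d=c["depth"].astype(float);v,u=np.mgrid[:420,:560]
    P=np.stack([(u-c["cx"])/c["fx"]*d,(v-c["cy"])/c["fy"]*d,d],-1)
    T=c["camera_from_world"];W=(P-T[:3,3])@T[:3,:3];W[d==0]=np.nan;return W
def ray(c,u,v,z):
    T=c["camera_from_world"];R=T[:3,:3];o=-R.T@T[:3,3];r=R.T@np.array([(u-c["cx"])/c["fx"],(v-c["cy"])/c["fy"],1]);return o+r*(z-o[2])/r[2]
def rect(p):
    return cv2.minAreaRect(p[:,:2].astype(np.float32))
E
python3 - <<'E'
from h import *
for n in("top","scene"):
    c=load(n+"0.npz");W=world(c);hsv=cv2.cvtColor(c["image"],cv2.COLOR_RGB2HSV)
    x,y,z=np.moveaxis(W,-1,0)
    m=(hsv[...,0]>105)&(hsv[...,0]<130)&(hsv[...,1]>90)&(z>30)&(z<80)&(y>-330)&(y<100)
    m=cv2.morphologyEx(m.astype(np.uint8),cv2.MORPH_OPEN,np.ones((3,3)))>0
    p=W[m];p=p[(abs(p[:,0]-np.median(p[:,0]))<110)&(abs(p[:,1]-np.median(p[:,1]))<110)]
    print(n,"book n",len(p),"z",np.percentile(p[:,2],[5,50,95]).round(1),rect(p),cv2.boxPoints(rect(p)).round().tolist())
    r=(x>330)&(x<720)&(y>60)&(y<450)
    p=W[r&(z>98)&(z<110)];print("top pts",len(p),np.median(p[:,2]),rect(p),cv2.boxPoints(rect(p)).round().tolist())
    p=W[r&(z>60)&(z<90)&(y<190)];print("bar",len(p), p.min(0) if len(p) else 0,p.max(0) if len(p) else 0)
    if n=="top":
        b=W[r&(z>70)&(z<90)&(y<150)];print(rect(b), cv2.boxPoints(rect(b)).round().tolist(),np.median(b[:,2]))
        # front edge and step rows
        for v in (180,200,220,240,260): print(v,[(u,round(y[v,u]),round(z[v,u])) for u in range(188,232,3)])
E
python3 - <<'E'
import cv2
a=cv2.imread('pics/top0.png')[140:300,80:400]
cv2.imwrite('pics/crop0.png',cv2.resize(a,None,fx=2.5,fy=2.5,interpolation=3))
E
```

```text
top book n 2568 z [52.8 55.8 58.8] ((561.54736328125, -175.43597412109375), (157.24241638183594, 107.47111511230469), 82.92781829833984) [[499.0, -247.0], [605.0, -260.0], [625.0, -104.0], [518.0, -91.0]]
top pts 6015 105.56620866020648 ((524.835693359375, 282.512451171875), (260.32037353515625, 225.21749877929688), 2.38594388961792) [[390.0, 390.0], [399.0, 165.0], [660.0, 175.0], [650.0, 400.0]]
bar 605 [401.10751323 107.41649455  60.01928992] [665.81772582 178.12801437  89.8297444 ]
((500.87396240234375, 128.13809204101562), (42.06775665283203, 119.75204467773438), 89.60572052001953) [[441.0, 108.0], [561.0, 107.0], [561.0, 149.0], [441.0, 150.0]] 79.75255897288456
180 [(188, 197, 106), (191, 190, 102), (194, 182, 107), (197, 175, 104), (200, 175, 70), (203, 175, 33), (206, 173, 2), (209, 165, 1), (212, 157, 1), (215, 148, 5), (218, 142, -4), (221, 133, 0), (224, 125, 1), (227, 117, -1), (230, 108, 4)]
200 [(188, 197, 107), (191, 190, 103), (194, 183, 102), (197, 176, 103), (200, 173, 82), (203, 172, 50), (206, 174, 1), (209, 167, -2), (212, 158, 0), (215, 150, 0), (218, 142, -3),
[... 591 characters left out ...]
(194, 184, 103), (197, 177, 104), (200, 169, 104), (203, 166, 84), (206, 166, 49), (209, 167, 7), (212, 160, 0), (215, 152, -1), (218, 143, 3), (221, 136, 1), (224, 128, -3), (227, 120, 0), (230, 112, 0)]
scene book n 1323 z [53.  55.  56.8] ((562.2994384765625, -176.82952880859375), (159.3504180908203, 113.71293640136719), 84.02042388916016) [[497.0, -250.0], [611.0, -262.0], [627.0, -104.0], [514.0, -92.0]]
top pts 1621 104.82004875583551 ((523.7930297851562, 282.1087951660156), (266.8172302246094, 227.06236267089844), 2.923032283782959) [[385.0, 389.0], [396.0, 162.0], [663.0, 176.0], [651.0, 402.0]]
bar 628 [397.31943097 108.11555889  60.17074398] [668.04364382 188.32349915  89.88799636]
```

View pics/crop0.png

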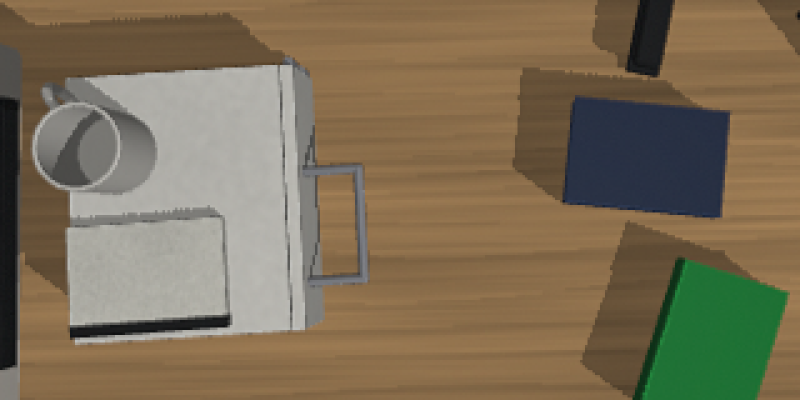

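Crop: the dark blue book (645,155) stands clear of the green one (730,330), and the bow handle's bar is at (362,222), with its gap to the left of it. I have the geometry, so I'll write the pose planner.

```bash
cat > g.py <<'E'
import sys,numpy as np
from scipy.spatial.transform import Rotation as R
from plant import get_obs
a=0.0416; xc=np.array([-np.sin(a),np.cos(a)]); yc=np.array([-np.cos(a),-np.sin(a)])
C=np.array([524.5,289.5]); H=C-105*xc-130*yc
def door(th,r,out):  # point at r from hinge, `out` from inner face; also yaw with tool y along the door
    d=np.cos(th)*yc-np.sin(th)*xc; n=-np.cos(th)*xc-np.sin(th)*yc
    return H+r*d+out*n, np.pi/2+a+th
def cup(p): v=np.asarray(p)[:2]-C; return v@xc,v@yc
def state(o=None):
    o=o or get_obs();return o["tool_pos"],R.from_euler("xyz",o["tcp_rot"])
def rel(p,yaw,s=None):
    p0,r0=s or state(); rt=R.from_euler("xyz",[np.pi,0,yaw])
    return np.degrees((r0.inv()*rt).as_rotvec()).round(1).tolist(),(r0.inv().apply(np.asarray(p)-p0)/1000).round(4).tolist()
E
python3 - <<'E'
from g import *
p,y=door(0,160,39);print(p,y);print(rel([*p,225],y))
E
```

```text
[500.51462702 144.37694228] 1.6123963267948966
([-0.1, 0.0, 72.0], [-0.4435, -0.2512, 0.0014])
```

```bash
python3 -m handwheel '[[[0,0,8],[-0.044,-0.025,0],0],[[0,0,16],[-0.088,-0.05,0],0],[[0,0,24],[-0.133,-0.075,0],0],[[0,0,32],[-0.177,-0.1,0],0],[[0,0,40],[-0.222,-0.126,0],0],[[0,0,48],[-0.266,-0.151,0],0],[[0,0,56],[-0.31,-0.176,0],0],[[0,0,64],[-0.355,-0.201,0],0],[[0,0,72],[-0.4,-0.226,0],0],[[0,0,72],[-0.4435,-0.251,0],0],[[0,0,72],[-0.4435,-0.251,0],0],[[0,0,72],[-0.4435,-0.251,0],0]]'
python3 - <<'E'
from g import *
from plant import capture
import cv2
p,y=door(0,160,39);print(rel([*p,225],y),rel([*p,52],y))
c=capture("wrist");cv2.imwrite("pics/w1.png",c["image"][...,::-1]);np.savez("w1.npz",**c)
E
```

```text
time: 1.3
tool_pos: [501.3, 143.6, 225.9]
tcp_rot: [-3.14, -0.0, 1.61]
contact_force: [-0.6, 0.7, -0.3]
grip_width: 1.8
finger_force: 0.0
([-0.1, -0.0, -0.1], [0.0008, -0.0008, 0.0009]) ([-0.1, -0.0, -0.1], [0.0008, -0.0005, 0.1739])
```

View pics/w1.png

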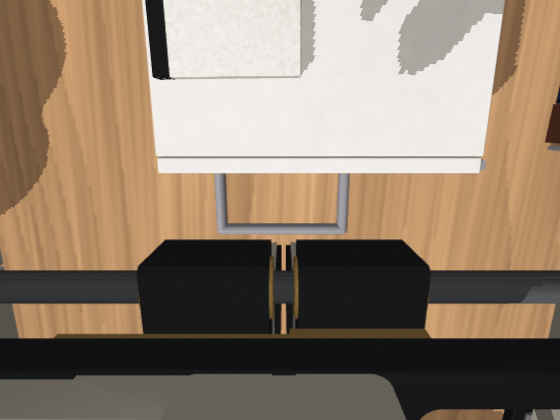

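The wrist view shows the bar at (282,228), the door's top front edge at row 171, and the notepad at the top left. I'll check these points by casting rays.

Run:
```python
from h import *
from g import cup
c=load("w1.npz");W=world(c)
for u,v,z in((282,228,79),(217,228,79),(348,228,79),(282,172,103),(160,172,103),(480,172,103)):
    print(u,v,W[v,u].round(1),ray(c,u,v,z).round(1),np.round(cup(ray(c,u,v,z)),1))
```

```text
282 228 [501.5 116.9  80.4] [501.5 116.5  79. ] [-171.9   30.1]
217 228 [441.9 113.5  77. ] [442.2 114.1  79. ] [-171.9   89.5]
348 228 [577.6  95.9   1.5] [561.7 118.9  79. ] [-172.   -30.1]
282 172 [499.5 171.1 103.9] [499.5 171.  103. ] [-117.3   29.9]
160 172 [401.3 167.2 103.8] [401. 167. 103.] [-117.2  128.5]
480 172 [717.1 165.8   1.1] [659.2 177.5 103. ] [-117.5 -130. ]
```

```bash
python3 -m handwheel '[[[0,0,0],[0.001,0,0.04],0],[[0,0,0],[0.001,0,0.08],0],[[0,0,0],[0.001,0,0.11],0],[[0,0,0],[0.001,0,0.13],0],[[0,0,0],[0.001,0,0.145],0],[[0,0,0],[0.001,0,0.16],0],[[0,0,0],[0.001,0,0.174],0],[[0,0,0],[0.001,0,0.174],0]]'
python3 -m handwheel '[[[0,0,0],[-0.004,0,0],0],[[0,0,0],[-0.008,0,0],0],[[0,0,0],[-0.011,0,0],0],[[0,0,0],[-0.013,0,0],0],[[0,0,0],[-0.015,0,0],0],[[0,0,0],[-0.017,0,0],0],[[0,0,0],[-0.019,0,0],0],[[0,0,0],[-0.021,0,0],0]]'
```

```text
time: 2.15
tool_pos: [498.2, 147.4, 51.4]
tcp_rot: [-3.138, 0.0, 1.616]
contact_force: [0.4, 1.0, 0.6]
grip_width: 0.2
finger_force: 0.0
time: 2.95
tool_pos: [503.3, 126.5, 53.2]
tcp_rot: [3.137, -0.003, 1.613]
contact_force: [4.6, 7.7, -2.6]
grip_width: -0.1
finger_force: 3.7
```

```bash
python3 -m handwheel '[[[0,0,0],[-0.0015,0,0],0],[[0,0,0],[-0.003,0,0],0],[[0,0,0],[-0.0045,0,0],0],[[0,0,0],[-0.006,0,0],0],[[0,0,0],[-0.0075,0,0],0]]'
python3 -m handwheel '[[[0,0,0],[-0.0015,0,0],0],[[0,0,0],[-0.003,0,0],0],[[0,0,0],[-0.0045,0,0],0],[[0,0,0],[-0.006,0,0],0],[[0,0,0],[-0.008,0,0],0],[[0,0,0],[-0.010,0,0],0]]'
python3 - <<'E'
from g import *
s=state();print(s[0],get_obs()["tcp_rot"])
for th in np.arange(.1,1.6,.1):
    p,y=door(th,160,52);print(round(th,2),rel([*p,52],y,s),p.round())
E
```

```text
time: 3.45
tool_pos: [501.8, 117.1, 52.7]
tcp_rot: [-3.141, 0.0, 1.613]
contact_force: [0.1, -0.0, -0.3]
grip_width: 0.5
finger_force: 0.0
time: 4.05
tool_pos: [502.4, 107.3, 52.7]
tcp_rot: [3.141, -0.0, 1.613]
contact_force: [-0.1, 0.4, -0.5]
grip_width: 0.5
finger_force: 0.3
[502.41070613 107.32407729  52.7492837 ] [ 3.14142145e+00 -1.20721161e-04  1.61319722e+00]
0.1 ([0.0, -0.0, -5.7], [0.0084, 0.0056, 0.0008]) [508. 116.]
0.2 ([0.0, -0.0, -11.4], [-0.0067, 0.0132, 0.0008]) [516. 101.]
0.3 ([0.0, -0.0, -17.1], [-0.0209, 0.0221, 0.0008]) [525.  87.]
0.4 ([0.0, -0.0, -22.9], [-0.0341, 0.0325, 0.0008]) [536.  75.]
0.5 ([0.0, -0.0, -28.6], [-0.0463, 0.0441, 0.0008]) [548.  63.]
0.6 ([0.0, -0.0, -34.3], [-0.0572, 0.0569, 0.0008]) [562.  53.]
0.7 ([0.0, -0.0, -40.1], [-0.0668, 0.0707, 0.0008]) [576.  44.]
0.8 ([0.0, -0.0, -45.8], [-0.075, 0.0854, 0.0008]) [591.  36.]
0.9 ([0.0, -0.0, -51.5], [-0.0816, 0.1009, 0.0008]) [607.  30.]
1.0 ([0.0, -0.0, -57.2], [-0.0867, 0.1169, 0.0008]) [623.  26.]
1.1 ([0.0, -0.0, -63.0], [-0.0902, 0.1333, 0.0008]) [639.  23.]
1.2 ([0.0, -0.0, -68.7], [-0.092, 0.1501, 0.0008]) [656.  22.]
1.3 ([0.0, 0.0, -74.4], [-0.0921, 0.1669, 0.0008]) [673.  22.]
1.4 ([0.0, 0.0, -80.2], [-0.0906, 0.1836, 0.0008]) [690.  25.]
1.5 ([0.0, 0.0, -85.9], [-0.0873, 0.2001, 0.0008]) [706.  29.]
```

```bash
python3 -m handwheel '[[[0,0,-11.4],[-0.007,0.012,0],0],[[0,0,-14.2],[-0.014,0.0175,0],0],[[0,0,-17.1],[-0.021,0.022,0],0],[[0,0,-20],[-0.0275,0.027,0],0],[[0,0,-22.9],[-0.034,0.0325,0],0],[[0,0,-28.6],[-0.046,0.044,0],0],[[0,0,-34.3],[-0.057,0.057,0],0],[[0,0,-40.1],[-0.067,0.071,0],0],[[0,0,-45.8],[-0.075,0.0855,0],0],[[0,0,-51.5],[-0.0815,0.101,0],0],[[0,0,-54.4],[-0.084,0.109,0],0],[[0,0,-57.2],[-0.087,0.117,0],0]]'
python3 - <<'E'
from g import *
s=state();print(s[0],get_obs()["tcp_rot"])
for th in np.arange(1,1.59,.05):
    p,y=door(th,160,52);print(round(th,2),rel([*p,52],y,s),p.round())
E
```

```text
time: 5.25
tool_pos: [623.1, 25.1, 52.4]
tcp_rot: [-3.141, -0.001, 2.613]
contact_force: [-0.2, 0.6, 0.1]
grip_width: 0.6
finger_force: 0.2
[623.05689958  25.055432    52.39820864] [-3.14121661e+00 -7.85671770e-04  2.61335064e+00]
1.0 ([-0.0, -0.0, 0.1], [0.0005, 0.0004, 0.0004]) [623.  26.]
1.05 ([-0.0, -0.0, -2.8], [-0.0075, 0.0032, 0.0004]) [631.  24.]
1.1 ([-0.0, -0.0, -5.7], [-0.0153, 0.0064, 0.0004]) [639.  23.]
1.15 ([-0.0, -0.0, -8.5], [-0.0229, 0.0099, 0.0004]) [648.  22.]
1.2 ([-0.0, -0.0, -11.4], [-0.0303, 0.0139, 0.0004]) [656.  22.]
1.25 ([-0.0, -0.0, -14.3], [-0.0375, 0.0182, 0.0004]) [665.  22.]
1.3 ([-0.0, -0.0, -17.1], [-0.0445, 0.0229, 0.0004]) [673.  22.]
1.35 ([-0.0, -0.0, -20.0], [-0.0513, 0.0279, 0.0003]) [681.  23.]
1.4 ([-0.0, -0.0, -22.9], [-0.0578, 0.0332, 0.0003]) [690.  25.]
1.45 ([-0.0, -0.0, -25.7], [-0.064, 0.0389, 0.0003]) [698.  26.]
1.5 ([-0.0, -0.0, -28.6], [-0.0699, 0.0449, 0.0003]) [706.  29.]
1.55 ([-0.0, -0.0, -31.5], [-0.0756, 0.0511, 0.0003]) [714.  31.]
```

```bash
python3 -m handwheel '[[[0,0,-2.8],[-0.0075,0.003,0],0],[[0,0,-5.7],[-0.0153,0.0064,0],0],[[0,0,-8.5],[-0.023,0.01,0],0],[[0,0,-11.4],[-0.03,0.014,0],0],[[0,0,-14.3],[-0.0375,0.018,0],0],[[0,0,-17.1],[-0.0445,0.023,0],0],[[0,0,-20],[-0.051,0.028,0],0],[[0,0,-22.9],[-0.058,0.033,0],0],[[0,0,-25.7],[-0.064,0.039,0],0],[[0,0,-27],[-0.067,0.042,0],0],[[0,0,-28.6],[-0.07,0.045,0],0],[[0,0,-28.6],[-0.07,0.045,0],0]]'
python3 -m handwheel '[[[0,0,0],[0.003,0,0],0],[[0,0,0],[0.008,0,0],0],[[0,0,0],[0.01,0,-0.03],0],[[0,0,0],[0.01,0,-0.08],0],[[0,0,0],[0.01,0,-0.13],0]]'
python3 - <<'E'
from plant import *;from h import *
c=capture("top");cv2.imwrite("pics/top1.png",c["image"][...,::-1]);np.savez("top1.npz",**c)
print(get_obs()["tool_pos"])
E
```

```text
time: 6.45
tool_pos: [706.2, 28.9, 52.5]
tcp_rot: [3.141, -0.0, 3.111]
contact_force: [-0.3, -0.8, 0.0]
grip_width: 0.3
finger_force: 0.0
time: 6.95
tool_pos: [694.8, 29.2, 183.5]
tcp_rot: [3.141, -0.002, 3.11]
contact_force: [1.4, -0.3, 0.8]
grip_width: 0.5
finger_force: 0.0
[698.75960953  29.02072174 194.94006041]
```

View pics/top1.png

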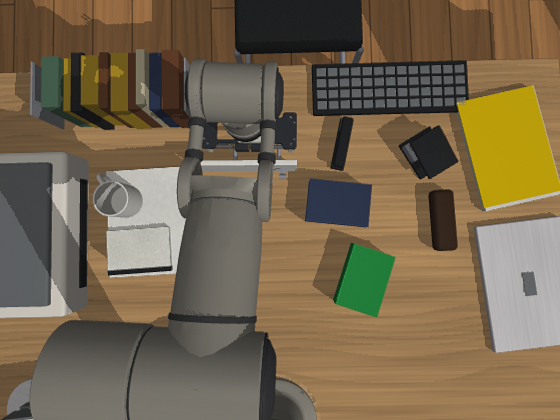

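Door open to about 1.5 rad, its edge along row 163 from (203) to (297). The book at (339,203) hasn't moved and its lane is clear. Next I go behind the book, with the fingers spread about 60 mm and tilted 20°, so the body stays clear of the cupboard roof.

```bash
cat >> g.py <<'E'
def relc(xq,yq,z,tilt=20,s=None):
    p0,r0=s or state(); p=C+xq*xc+yq*yc
    rt=R.from_euler("xyz",[np.pi,0,np.pi/2+a])*R.from_euler("y",tilt,degrees=True)
    return np.degrees((r0.inv()*rt).as_rotvec()).round(1).tolist(),(r0.inv().apply(np.array([*p,z])-p0)/1000).round(4).tolist(),p.round()
E
python3 - <<'E'
from g import *
from h import *
s=state();print(relc(-600,-5,195,0,s),relc(-600,-5,150,20,s),relc(-600,-5,30,20,s))
c=load("top1.npz");W=world(c);x,y,z=np.moveaxis(W,-1,0)
p=W[(z>95)&(z<110)&(y<120)&(y>-90)&(x>600)&(x<690)];q=rect(p);print(q,[np.round(cup(b),0) for b in cv2.boxPoints(q)])
for nm,(u,v) in dict(stap=(342,143),case=(443,220),punch=(430,152),green=(365,280)).items():print(nm,W[v,u].round(),np.round(cup(W[v,u])))
E
```

```text
([0.6, 0.7, 85.8], [0.1337, -0.3431, -0.0018], array([ 554., -310.])) ([-14.4, 16.8, 85.0], [0.1343, -0.3431, 0.0432], array([ 554., -310.])) ([-14.4, 16.8, 85.0], [0.136, -0.343, 0.1632], array([ 554., -310.]))
((661.9843139648438, 25.452781677246094), (188.93260192871094, 13.1797456741333), 88.67176818847656) [array([-363., -114.]), array([-364., -127.]), array([-176., -139.]), array([-175., -126.])]
stap [ 718. -192.   44.] [-489. -173.]
case [ 511. -447.   41.] [-735.   44.]
punch [ 685. -412.   64.] [-708. -131.]
green [ 364. -237.   55.] [-520.  183.]
```

```bash
python3 -m handwheel '[[[0,0,8],[0.012,-0.031,0],0.65],[[0,0,16],[0.024,-0.062,0],0.65],[[0,0,24],[0.036,-0.094,0],0.65],[[0,0,32],[0.049,-0.125,0],0.65],[[0,0,40],[0.061,-0.156,0],0.65],[[0,0,48],[0.073,-0.187,0],0.65],[[0,0,56],[0.085,-0.218,0],0.65],[[0,0,64],[0.097,-0.25,0],0.65],[[0,0,72],[0.109,-0.281,0],0.65],[[0,0,80],[0.122,-0.312,0],0.65],[[0.6,0.7,85.8],[0.134,-0.343,0],0.65],[[0.6,0.7,85.8],[0.134,-0.343,0],0.65]]'
python3 -m handwheel '[[[0,5,0],[0,0,0],0.65],[[0,10,0],[0,0,0],0.65],[[0,15,0],[0,0,0],0.65],[[0,20,0],[0,0,0],0.65],[[0,20,0],[0,0,0],0.65]]'
python3 - <<'E'
from g import *
o=get_obs();print(o["joint_positions"].round(2),cup(o["tool_pos"]));s=state(o);print(relc(-600,-5,195,20,s),relc(-600,-5,30,20,s))
E
```

```text
time: 8.2
tool_pos: [549.4, -313.1, 182.5]
tcp_rot: [-3.126, -0.0, 1.606]
contact_force: [-0.8, -0.3, 0.4]
grip_width: 59.7
finger_force: 0.0
time: 8.7
tool_pos: [550.8, -310.5, 181.1]
tcp_rot: [-3.125, -0.353, 1.606]
contact_force: [-1.3, -0.6, -0.1]
grip_width: 59.9
finger_force: 0.0
[-0.75  0.72  1.06  0.23  1.63 -0.81] (np.float64(-600.5334754386136), np.float64(-1.3668806044758242))
([-0.8, -0.2, -0.4], [0.0053, 0.0034, -0.013], array([ 554., -310.])) ([-0.8, -0.2, -0.4], [-0.0517, 0.006, 0.1419], array([ 554., -310.]))
```

```bash
python3 -m handwheel '[[[-0.8,-0.2,-0.4],[-0.015,0.006,0.042],0.65],[[-0.8,-0.2,-0.4],[-0.031,0.006,0.085],0.65],[[-0.8,-0.2,-0.4],[-0.041,0.006,0.113],0.65],[[-0.8,-0.2,-0.4],[-0.047,0.006,0.13],0.65],[[-0.8,-0.2,-0.4],[-0.0517,0.006,0.142],0.65],[[-0.8,-0.2,-0.4],[-0.0517,0.006,0.142],0.65]]'
python3 - <<'E'
from g import *
o=get_obs();print(o["joint_positions"].round(2),cup(o["tool_pos"]));s=state(o)
for q in ((-560,-4),(-500,-3),(-450,-2),(-110,5),(-100,5)):print(q,relc(*q,30,20,s))
E
```

```text
time: 9.3
tool_pos: [554.9, -307.7, 30.3]
tcp_rot: [-3.141, -0.348, 1.616]
contact_force: [-1.2, -0.5, 0.6]
grip_width: 59.7
finger_force: 0.0
[-0.75  0.86  1.21  0.25  1.33 -0.89] (np.float64(-597.9916466125142), np.float64(-5.495757131245536))
(-560, -4) ([-0.1, 0.1, 0.2], [0.0356, -0.0013, 0.0132], array([ 552., -270.]))
(-500, -3) ([-0.1, 0.1, 0.2], [0.092, -0.0021, 0.0337], array([ 548., -210.]))
(-450, -2) ([-0.1, 0.1, 0.2], [0.139, -0.0029, 0.0507], array([ 545., -160.]))
(-110, 5) ([-0.1, 0.1, 0.2], [0.4587, -0.0086, 0.1667], array([524., 179.]))
(-100, 5) ([-0.1, 0.1, 0.2], [0.4681, -0.0086, 0.1701], array([524., 189.]))
```

```bash
python3 -m handwheel '[[[0,0,0],[0.0094,0,0.0034],0.65],[[0,0,0],[0.0188,0,0.0068],0.65],[[0,0,0],[0.0282,0,0.0102],0.65],[[0,0,0],[0.0329,0,0.0119],0.65],[[0,0,0],[0.0376,0,0.0136],0.65],[[0,0,0],[0.0423,-0.001,0.0153],0.65],[[0,0,0],[0.047,-0.001,0.017],0.65],[[0,0,0],[0.0564,-0.001,0.0205],0.65],[[0,0,0],[0.0658,-0.002,0.0239],0.65],[[0,0,0],[0.0799,-0.002,0.029],0.65],[[0,0,0],[0.094,-0.002,0.0341],0.65],[[0,0,0],[0.108,-0.002,0.0392],0.65]]'
python3 - <<'E'
from g import *
from plant import capture
from h import *
o=get_obs();print(o["joint_positions"].round(2),cup(o["tool_pos"]),o["contact_force"]);s=state(o)
c=capture("top");np.savez("top2.npz",**c);cv2.imwrite("pics/top2.png",c["image"][...,::-1])
W=world(c);hsv=cv2.cvtColor(c["image"],cv2.COLOR_RGB2HSV);x,y,z=np.moveaxis(W,-1,0)
m=(hsv[...,0]>105)&(hsv[...,0]<130)&(hsv[...,1]>90)&(z>48)&(z<62)&(y>-300)&(y<170)&(x<640)&(x>440)
p=W[m];q=rect(p);print(len(p),q,cup(q[0]),[np.round(cup(b)) for b in cv2.boxPoints(q)])
for q in ((-450,-2),(-300,2),(-110,5)):print(q,relc(*q,30,20,s))
E
```

```text
time: 10.5
tool_pos: [547.9, -192.8, 31.3]
tcp_rot: [3.141, -0.348, 1.616]
contact_force: [-0.3, -3.0, 0.5]
grip_width: 59.7
finger_force: 1.6
[-0.62  0.75  1.45  0.3   1.17 -0.81] (np.float64(-482.8063078757593), np.float64(-3.3011886082582826)) [-0.30459663 -3.01608385  0.53661389]
2312 ((541.9432373046875, -102.77052307128906), (106.33850860595703, 157.4038543701172), 2.1266090869903564) (np.float64(-392.65657757614616), np.float64(-1.114398707054665)) [array([-314.,   52.]), array([-471.,   52.]), array([-472.,  -54.]), array([-314.,  -55.])]
(-450, -2) ([-0.0, 0.1, 0.2], [0.0304, -0.0012, 0.0124], array([ 545., -160.]))
(-300, 2) ([-0.0, 0.1, 0.2], [0.1714, -0.0047, 0.0635], array([535., -10.]))
(-110, 5) ([-0.0, 0.1, 0.2], [0.3501, -0.0071, 0.1283], array([524., 179.]))
```

```bash
python3 -m handwheel '[[[0,0,0],[0.0094,0,0.0036],0.65],[[0,0,0],[0.0235,0,0.0088],0.65],[[0,0,0],[0.04,-0.001,0.0148],0.65],[[0,0,0],[0.0564,-0.001,0.021],0.65],[[0,0,0],[0.073,-0.002,0.027],0.65],[[0,0,0],[0.09,-0.002,0.0332],0.65],[[0,0,0],[0.106,-0.003,0.039],0.65],[[0,0,0],[0.122,-0.003,0.045],0.65],[[0,0,0],[0.139,-0.003,0.051],0.65],[[0,0,0],[0.155,-0.004,0.057],0.65],[[0,0,0],[0.17,-0.004,0.0627],0.65],[[0,0,0],[0.18,-0.004,0.0664],0.65]]'
python3 - <<'E'
from g import *
o=get_obs();print(o["joint_positions"].round(2),cup(o["tool_pos"]),o["contact_force"]);s=state(o)
for q in ((-200,2),(-100,3),):print(q,relc(*q,30,20,s))
E
```

```text
time: 11.75
tool_pos: [535.4, -1.1, 30.2]
tcp_rot: [3.141, -0.348, 1.616]
contact_force: [0.3, -3.9, 2.0]
grip_width: 59.9
finger_force: 1.8
[-0.34  0.65  1.69  0.39  0.97 -0.63] (np.float64(-290.83430546408295), np.float64(1.2167548091297071)) [ 0.28606399 -3.85931136  1.96848004]
(-200, 2) ([-0.0, 0.1, 0.2], [0.0853, -0.0005, 0.0311], array([531.,  90.]))
(-100, 3) ([-0.0, 0.1, 0.2], [0.1794, -0.0011, 0.0652], array([526., 189.]))
```

Run:
```python
from g import *
s=state()
for q in ((-290,1,36,24),(-290,1,40,28),(-220,2,40,28),(-140,2,40,28),(-110,3,40,28),(-103,3,40,28)):print(q,relc(*q,s))
```

```text
(-290, 1, 36, 24) ([-0.1, 4.1, 0.2], [0.0028, 0.0002, -0.0052], array([536.,  -0.]))
(-290, 1, 40, 28) ([-0.1, 8.1, 0.2], [0.0041, 0.0002, -0.009], array([536.,  -0.]))
(-220, 2, 40, 28) ([-0.1, 8.1, 0.2], [0.07, -0.0005, 0.0149], array([532.,  70.]))
(-140, 2, 40, 28) ([-0.1, 8.1, 0.2], [0.1452, -0.0003, 0.0421], array([528., 150.]))
(-110, 3, 40, 28) ([-0.1, 8.1, 0.2], [0.1734, -0.0012, 0.0524], array([526., 179.]))
(-103, 3, 40, 28) ([-0.1, 8.1, 0.2], [0.18, -0.0011, 0.0548], array([526., 186.]))
```

```bash
python3 -m handwheel '[[[0,4,0],[0.003,0,-0.005],0.65],[[0,8,0],[0.004,0,-0.009],0.65],[[0,8,0],[0.0135,0,-0.0056],0.65],[[0,8,0],[0.029,0,0],0.65],[[0,8,0],[0.0465,0,0.0064],0.65],[[0,8,0],[0.064,0,0.0127],0.65],[[0,8,0],[0.083,0,0.0196],0.65],[[0,8,0],[0.102,0,0.0265],0.65],[[0,8,0],[0.12,0,0.033],0.65],[[0,8,0],[0.134,0,0.038],0.65],[[0,8,0],[0.145,0,0.042],0.65],[[0,8,0],[0.15,0,0.0439],0.65]]'
python3 - <<'E'
from g import *
o=get_obs();print(cup(o["tool_pos"]),o["contact_force"]);s=state(o)
for q in ((-103,2,40,28),(-160,2,42,28),(-160,2,190,28)):print(q,relc(*q,s))
E
```

```text
time: 12.95
tool_pos: [528.3, 154.4, 39.9]
tcp_rot: [3.141, -0.487, 1.617]
contact_force: [-0.5, -2.1, 0.4]
grip_width: 59.5
finger_force: 1.2
(np.float64(-135.16080310759503), np.float64(1.8497125603237872)) [-0.46781918 -2.13619625  0.42601162]
(-103, 2, 40, 28) ([-0.1, 0.1, 0.2], [0.0285, -0.0, 0.0149], array([527., 187.]))
(-160, 2, 42, 28) ([-0.1, 0.1, 0.2], [-0.021, -0.0002, -0.0135], array([529., 130.]))
(-160, 2, 190, 28) ([-0.1, 0.1, 0.2], [0.0483, -0.0002, -0.1443], array([529., 130.]))
```

```bash
python3 -m handwheel '[[[0,0,0],[0.008,0,0.0042],0.65],[[0,0,0],[0.016,0,0.0084],0.65],[[0,0,0],[0.022,0,0.0115],0.65],[[0,0,0],[0.027,0,0.0141],0.65],[[0,0,0],[0.031,0,0.0162],0.65],[[0,0,0],[0.031,0,0.0162],0.65]]'
python3 -m handwheel '[[[0,0,0],[-0.01,0,-0.006],0.65],[[0,0,0],[-0.03,0,-0.017],0.65],[[0,0,0],[-0.06,0,-0.034],0.65],[[0,0,0],[-0.10,0,-0.056],0.65],[[0,0,0],[-0.13,0,-0.073],0.65],[[0,-5,0],[-0.12,0,-0.12],0.65],[[0,-12,0],[-0.10,0,-0.16],0.5],[[0,-20,0],[-0.08,0,-0.2],0],[[0,-28,0],[-0.07,0,-0.22],0],[[0,-28,0],[-0.07,0,-0.22],0]]'
python3 - <<'E'
from g import *
from h import *
from plant import capture
o=get_obs();print(o["tool_pos"],cup(o["tool_pos"]),o["tcp_rot"])
for n in ("scene","wrist"):
    c=capture(n);cv2.imwrite(f"pics/{n}3.png",c["image"][...,::-1]);np.savez(n+"3.npz",**c)
E
```

```text
time: 13.55
tool_pos: [527.2, 188.5, 40.2]
tcp_rot: [3.141, -0.487, 1.616]
contact_force: [-0.2, -0.3, -0.4]
grip_width: 59.5
finger_force: 0.1
time: 14.55
tool_pos: [536.2, 24.7, 206.7]
tcp_rot: [3.132, 0.006, 1.618]
contact_force: [-0.3, 0.9, -0.6]
grip_width: 32.4
finger_force: 0.0
[536.20063459  24.73166329 206.68558979] (np.float64(-265.02587702086925), np.float64(-0.6793254828817972)) [3.13169488 0.00562637 1.61841006]
```

View pics/scene3.png

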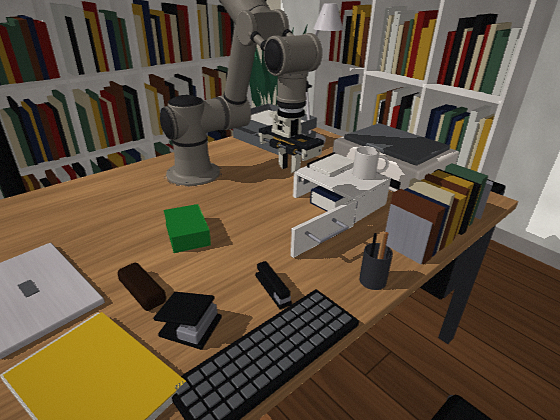

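Scene view: the book sits inside the cupboard at (325,200), the door stands open with its handle at (325,228), and the mug, notepad, stapler and case are in place. Now I work out the re-entry into the handle gap and check the book's depth.

Run:
```python
from g import *
from h import *
c=load("scene3.npz");W=world(c);v=W.reshape(-1,3);hsv=cv2.cvtColor(c["image"],cv2.COLOR_RGB2HSV).reshape(-1,3)
q=np.stack([(v[:,:2]-C)@xc,(v[:,:2]-C)@yc,v[:,2]],1)
k=(q[:,0]>-150)&(q[:,0]<80)&(abs(q[:,1])<80)&(q[:,2]>5)&(q[:,2]<60)
f=q[k&(q[:,2]>10)&(q[:,2]<45)];print(len(f),np.percentile(f[:,0],[5,25,50,75,95]).round(1),np.percentile(f[:,1],[2,98]).round())
s=state()
p,y=door(1.508,160,39);print(p,y,rel([*p,205],y,s),rel([*p,52],y,s))
```

```text
277 [-89.8 -87.8 -86.2 -82.7 -28.4] [-51.  57.]
[694.35435103  29.20662817] 3.1203963267948964 ([0.0, 0.0, -86.2], [-0.0017, 0.1604, -0.003]) ([0.0, 0.0, -86.2], [-0.0017, 0.1603, 0.15])
```

```bash
python3 -m handwheel '[[[0,0,-8],[0,0.015,0],0],[[0,0,-16],[0,0.03,0],0],[[0,0,-24],[0,0.045,0],0],[[0,0,-32],[0,0.06,0],0],[[0,0,-40],[0,0.075,0],0],[[0,0,-48],[0,0.09,0],0],[[0,0,-56],[-0.001,0.105,0],0],[[0,0,-64],[-0.001,0.12,0],0],[[0,0,-72],[-0.001,0.135,0],0],[[0,0,-80],[-0.0015,0.15,0],0],[[0,0,-86.2],[-0.0015,0.1605,0],0],[[0,0,-86.2],[-0.0015,0.1605,0],0]]'
python3 -m handwheel '[[[0,0,0],[0,0,0],0]]'
python3 - <<'E'
from g import *
p,y=door(1.508,160,39);print(rel([*p,205],y),rel([*p,52],y))
E
```

```text
time: 15.85
tool_pos: [694.8, 26.7, 198.4]
tcp_rot: [3.141, -0.004, 3.118]
contact_force: [-0.4, -0.9, 0.3]
grip_width: 0.7
finger_force: 0.0
time: 15.95
tool_pos: [694.0, 27.3, 199.6]
tcp_rot: [-3.141, -0.003, 3.115]
contact_force: [-1.1, -0.2, 0.5]
grip_width: 0.3
finger_force: 0.0
([-0.0, -0.2, -0.3], [-0.0003, 0.0019, -0.0054]) ([-0.0, -0.2, -0.3], [-0.0008, 0.002, 0.1476])
```

```bash
python3 -m handwheel '[[[0,0,0],[-0.001,0,0.04],0],[[0,0,0],[-0.001,0,0.075],0],[[0,0,0],[-0.001,0,0.1],0],[[0,0,0],[-0.001,0,0.12],0],[[0,0,0],[-0.001,0,0.135],0],[[0,0,0],[-0.001,0,0.147],0],[[0,0,0],[-0.001,0,0.147],0]]'
python3 - <<'E'
from g import *
s=state();print(s[0])
for th in (1.5,1.45,1.4,1.3,1.2,1.1,1.0,.9,.8,.7,.6,.5,.4):
    p,y=door(th,160,23);print(th,rel([*p,52],y,s))
E
```

```text
time: 16.65
tool_pos: [694.9, 28.4, 53.3]
tcp_rot: [-3.14, -0.002, 3.118]
contact_force: [-0.1, 0.2, 0.3]
grip_width: 0.3
finger_force: 0.0
[694.89535174  28.35136715  53.27013702]
1.5 ([-0.1, -0.1, 0.3], [0.0178, 0.0006, 0.0013])
1.45 ([-0.1, -0.1, 3.2], [0.0259, -0.0003, 0.0013])
1.4 ([-0.1, -0.1, 6.1], [0.0339, -0.0008, 0.0013])
1.3 ([-0.1, -0.1, 11.8], [0.0501, -0.0006, 0.0014])
1.2 ([-0.1, -0.1, 17.5], [0.0661, 0.0013, 0.0014])
1.1 ([-0.1, -0.1, 23.3], [0.0819, 0.0047, 0.0014])
1.0 ([-0.1, -0.1, 29.0], [0.0973, 0.0097, 0.0015])
0.9 ([-0.1, -0.1, 34.7], [0.1121, 0.0161, 0.0015])
0.8 ([-0.1, -0.1, 40.4], [0.1262, 0.0241, 0.0015])
0.7 ([-0.1, -0.1, 46.2], [0.1394, 0.0334, 0.0015])
0.6 ([-0.1, -0.1, 51.9], [0.1516, 0.0439, 0.0015])
0.5 ([-0.1, -0.1, 57.6], [0.1627, 0.0557, 0.0015])
0.4 ([-0.1, -0.1, 63.4], [0.1726, 0.0685, 0.0015])
```

```bash
python3 -m handwheel '[[[0,0,0],[0.007,0,0],0],[[0,0,0],[0.013,0,0],0],[[0,0,0.3],[0.018,0,0],0],[[0,0,3.2],[0.026,0,0],0],[[0,0,6.1],[0.034,-0.001,0],0],[[0,0,9],[0.042,-0.001,0],0],[[0,0,14.6],[0.058,0,0],0],[[0,0,20.4],[0.074,0.003,0],0],[[0,0,26],[0.0896,0.007,0],0],[[0,0,31.8],[0.1047,0.013,0],0],[[0,0,34.7],[0.112,0.016,0],0],[[0,0,37.5],[0.119,0.02,0],0]]'
python3 - <<'E'
from g import *
s=state();print(s[0])
for th in (.85,.8,.7,.6,.5,.4,.35,.3,.25,.2,.15,.12,.1):
    p,y=door(th,160,23);print(th,rel([*p,52],y,s))
E
```

```text
time: 17.85
tool_pos: [577.1, 51.3, 55.9]
tcp_rot: [3.141, 0.003, 2.463]
contact_force: [1.0, 0.3, 0.1]
grip_width: 0.1
finger_force: 0.0
[577.13984589  51.27956833  55.87530459]
0.85 ([0.0, 0.2, 0.0], [0.0006, -0.0008, 0.0039])
0.8 ([0.0, 0.2, 2.9], [0.0087, -0.0017, 0.0038])
0.7 ([0.0, 0.2, 8.6], [0.0248, -0.0024, 0.0038])
0.6 ([0.0, 0.2, 14.3], [0.0409, -0.0015, 0.0037])
0.5 ([0.0, 0.2, 20.1], [0.0569, 0.001, 0.0037])
0.4 ([0.1, 0.2, 25.8], [0.0725, 0.0051, 0.0036])
0.35 ([0.1, 0.2, 28.7], [0.0802, 0.0078, 0.0036])
0.3 ([0.1, 0.2, 31.5], [0.0877, 0.0108, 0.0036])
0.25 ([0.1, 0.2, 34.4], [0.095, 0.0142, 0.0036])
0.2 ([0.1, 0.2, 37.3], [0.1022, 0.0179, 0.0035])
0.15 ([0.1, 0.2, 40.1], [0.1091, 0.022, 0.0035])
0.12 ([0.1, 0.2, 41.8], [0.1132, 0.0247, 0.0035])
0.1 ([0.1, 0.2, 43.0], [0.1159, 0.0265, 0.0035])
```

```bash
python3 -m handwheel '[[[0,0,2.9],[0.0087,-0.002,0.003],0],[[0,0,8.6],[0.025,-0.002,0.004],0],[[0,0,14.3],[0.041,-0.001,0.004],0],[[0,0,20],[0.057,0.001,0.004],0],[[0,0,23],[0.065,0.003,0.004],0],[[0,0,25.8],[0.0725,0.005,0.004],0],[[0,0,28.7],[0.08,0.008,0.004],0],[[0,0,30],[0.084,0.0095,0.004],0],[[0,0,31.5],[0.0877,0.011,0.004],0],[[0,0,33],[0.0914,0.0125,0.004],0],[[0,0,34.4],[0.095,0.014,0.004],0],[[0,0,36],[0.0986,0.016,0.004],0]]'
python3 - <<'E'
from g import *
from plant import capture
from h import *
s=state();print(s[0])
for th in (.22,.18,.14,.1,.08,.06,.04,.02,0):
    p,y=door(th,160,23);print(th,rel([*p,52],y,s))
c=capture("wrist");cv2.imwrite("pics/w4.png",c["image"][...,::-1])
E
```

```text
time: 19.05
tool_pos: [510.7, 125.4, 51.2]
tcp_rot: [3.14, 0.002, 1.836]
contact_force: [0.0, -0.9, 0.2]
grip_width: 0.2
finger_force: 0.3
[510.73478809 125.37968521  51.20021642]
0.22 ([0.1, 0.1, 0.2], [0.0011, -0.0003, -0.0008])
0.18 ([0.1, 0.1, 2.5], [0.0076, -0.0011, -0.0008])
0.14 ([0.1, 0.1, 4.8], [0.014, -0.0016, -0.0008])
0.1 ([0.1, 0.1, 7.1], [0.0205, -0.0018, -0.0008])
0.08 ([0.1, 0.1, 8.2], [0.0237, -0.0019, -0.0009])
0.06 ([0.1, 0.1, 9.4], [0.0269, -0.0018, -0.0009])
0.04 ([0.1, 0.1, 10.5], [0.0302, -0.0017, -0.0009])
0.02 ([0.1, 0.1, 11.7], [0.0334, -0.0016, -0.0009])
0 ([0.1, 0.1, 12.8], [0.0366, -0.0013, -0.0009])
```

View pics/w4.png

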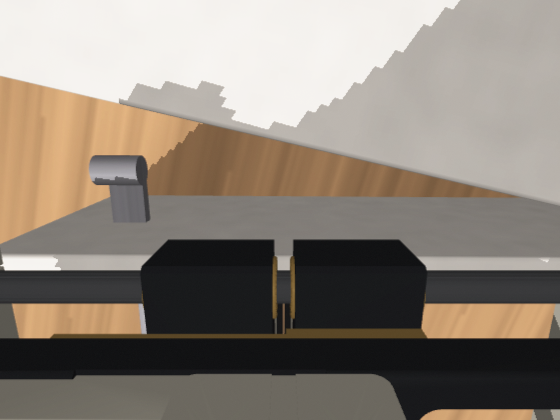

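The wrist view shows the door about 0.2 rad ajar, the striker on its inner face at (120,185), and nothing in the gap. I close slowly.

```bash
python3 -m handwheel '[[[0,0,1.5],[0.005,-0.001,0],0],[[0,0,3],[0.01,-0.001,0],0],[[0,0,4.8],[0.014,-0.0015,0],0],[[0,0,6],[0.0175,-0.0015,0],0],[[0,0,7.1],[0.0205,-0.002,0],0],[[0,0,8],[0.0225,-0.002,0],0],[[0,0,9],[0.0245,-0.002,0],0],[[0,0,9.8],[0.0265,-0.002,0],0]]'
python3 -m handwheel '[[[0,0,0.5],[0.001,0,0],0],[[0,0,1],[0.002,0,0],0],[[0,0,1.5],[0.003,0,0],0],[[0,0,2],[0.004,0,0],0]]'
python3 - <<'E'
from g import *
s=state();print(s[0])
for th in (.04,.02,0):
    p,y=door(th,160,23);print(th,rel([*p,52],y,s))
E
```

```text
time: 19.9
tool_pos: [501.9, 149.4, 50.7]
tcp_rot: [3.141, 0.004, 1.665]
contact_force: [0.4, -8.5, 1.1]
grip_width: 0.6
finger_force: 3.9
time: 20.3
tool_pos: [500.8, 153.2, 50.6]
tcp_rot: [-3.141, 0.004, 1.63]
contact_force: [-1.7, -5.2, 3.5]
grip_width: 0.5
finger_force: 3.1
[500.78793975 153.22391429  50.61197519]
0.04 ([-0.0, 0.2, -1.3], [0.0008, 0.0004, -0.0014])
0.02 ([-0.0, 0.2, -0.1], [0.004, -0.0001, -0.0014])
0 ([-0.0, 0.2, 1.0], [0.0072, -0.0005, -0.0014])
```

```bash
python3 -m handwheel '[[[0,0,0.3],[0.001,0,0],0],[[0,0,0.5],[0.002,0,0],0],[[0,0,0.7],[0.003,0,0],0]]'
python3 -m handwheel '[[[0,0,0],[0.001,0,0],0],[[0,0,0.2],[0.002,0,0],0]]'
python3 -m handwheel '[[[0,0,0],[0.001,0,0],0],[[0,0,0],[0.0015,0,0],0]]'
```

```text
time: 20.6
tool_pos: [500.7, 157.1, 50.5]
tcp_rot: [-3.141, 0.002, 1.618]
contact_force: [-0.6, -2.4, -0.2]
grip_width: 0.2
finger_force: 1.1
time: 20.8
tool_pos: [501.1, 159.0, 50.5]
tcp_rot: [3.141, 0.003, 1.615]
contact_force: [-1.6, -9.1, 1.3]
grip_width: 0.6
finger_force: 4.4
time: 21.0
tool_pos: [501.1, 159.0, 50.6]
tcp_rot: [3.141, 0.005, 1.615]
contact_force: [0.3, -15.5, 1.0]
grip_width: 0.3
finger_force: 7.7
```

The force fell off past the crest, then rose with no further motion, so the door is on its stop. I back off, lift out and look.

```bash
python3 -m handwheel '[[[0,0,0],[-0.004,0,0],0],[[0,0,0],[-0.01,0,0],0],[[0,0,0],[-0.0165,0,0],0],[[0,0,0],[-0.0165,0,-0.015],0],[[0,0,0],[-0.0165,0,-0.05],0],[[0,0,0],[-0.0165,0,-0.1],0],[[0,0,0],[-0.0165,0,-0.15],0],[[0,0,0],[-0.0165,0,-0.19],0],[[0,0,0],[-0.0165,0,-0.19],0]]'
python3 - <<'E'
from g import *
from plant import capture
from h import *
print(state()[0])
c=capture("wrist");cv2.imwrite("pics/w5.png",c["image"][...,::-1]);np.savez("w5.npz",**c);W=world(c)
v=W.reshape(-1,3);q=np.stack([(v[:,:2]-C)@xc,(v[:,:2]-C)@yc,v[:,2]],1)
for y0 in range(-120,130,30):
    k=(abs(q[:,1]-y0)<12)&(q[:,2]>97)&(q[:,2]<110);print(y0,q[k,0].min().round(1) if k.any() else None)
E
```

```text
time: 21.9
tool_pos: [504.4, 145.1, 246.8]
tcp_rot: [3.128, 0.0, 1.615]
contact_force: [0.4, 0.3, -0.0]
grip_width: 0.1
finger_force: 0.0
[504.41311457 145.11978969 246.79831311]
-120 -117.9
-90 -118.0
-60 -117.9
-30 -118.1
0 -118.1
30 -118.3
60 -118.3
90 -117.4
120 -117.3
```

View pics/w5.png

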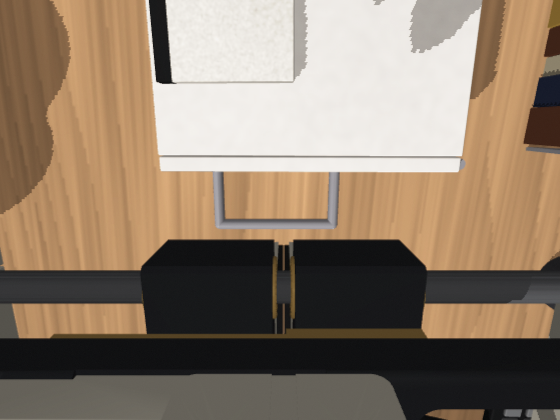

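The door front is flush and parallel: the seam is straight along row 156, and the depth stays at -118 mm across the whole width. The bow is at (276,222) and the notepad hasn't moved. The gripper is clear, so I hand in.

```bash
python3 -c "
from plant import close_job;print(close_job())"
```

```text
the job is handed in; nothing more can be done
None
```

The job is handed in, with no verdict returned: the door was opened to about 1.5 rad, the dictionary is about 7 mm short of the cupboard's middle and centred across it, and the door is shut flush in its catch. The highest push reading was about 15.5 N, and I saw no bystander out of place.

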